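# Snap the stage plate home under the stereo microscope

### The arm

A 6-joint arm with a two-finger parallel gripper is mounted at the origin on the work surface. World frame = base frame: x ahead of the robot, y to its left, z up, the work surface at z = 0. Lengths are in m, angles in rad, forces in N, time in s.
With the tool pointing down it reaches from about 0.35 to 0.775 m from the base axis. Payload 5.5 kg.
Tool frame: the origin (TCP) lies at the very end of the fingers, on their centre line; the grasp point (between the pads) lies 19 mm behind it; z points along the fingers, y is the line along which they close (so a half turn about z gives the same grasp; the last joint's range is limited). The gripper opens to 85 mm and grips with 20 to 120 N. Pads are 22 mm wide; open, the fingers measure 114 mm over their backs; the gripper's body (76 mm by 85 mm) begins 54 mm behind the grasp point. The pads swing forward as they close: fully open they stand 13 mm farther back than shut.
Start: joints at [-1.276, 0.313, 0.046, 1.304, 0, 1.431], TCP at [0.242, -0.522, 0.231] pointing down, gripper open.
Joint ranges: [-2.76, 2.76], [-0.86, 1.69], [-1.03, 1.26], [-2.2, 2.34], [-1.47, 1.5], [-3.14, 3.14]. Speed limits (rad/s): [2.57, 2.57, 3.14, 3.14, 3.14, 3.14].

### API

Orientations are given as a unit quaternion [w, x, y, z].
In Python, from workcell import env, imaging, ticket gives the robot as it stands. The module is installed in compiled form; this text tells all that it offers.
- The arm moves only by the tool apply_moves, never from a script. Its argument "rows" is a list of rows, each an object with "xyz": the shift along the tool's x, y, z in mm, a list of three; "turn": the turn, a rotation vector about the tool's x, y, z in rad, a list of three; "grip": the opening, from 0 (shut) to 1 (fully open). A call has 1 to 12 rows; each row is the pose to reach, as a shift and turn from the pose commanded when the call began, along the tool's axes at that moment; what a row does not reach only later rows make up. A row lasts 1/12 s, in which the tool goes at most 41.7 mm and 7.16 degrees, less where a joint would pass 70% of its speed; a pose out of reach is approached as far as the arm can. A call with a gripper value outside its range is refused whole. The fingers move at their own pace and stop on an object; "force" is the grip in N (left out, the last holds). Time passes only in rows, so rows that repeat a pose let the fingers close. It gives the time, the measured TCP pose, the force, the opening and the grip force at its end, in the units of the state.
- env.get_state(): the state, without advancing time (a new reading comes with each control period).
- imaging.read_camera(name): name is "side" or "top" or "wrist"; returns a dict with "color" (480x640x3 uint8, blue, green, red), "z_map" (480x640 float32, m along the optical axis (not along the pixel's ray), 0 where there is no reading), "camera_matrix" (3x3 intrinsics, pixels), "view" (4x4, takes a point from world to camera coordinates). Camera axes: x right, y down, z forward; pixel columns grow to the right and rows downward; lengths in m; the calibration is good to about 2 mm. The wrist camera is an equidistant fisheye: a pixel r from the principal point sees the ray r / f radians off the axis. A picture is of the moment at which its call begins.
- ticket.hand_in(): hands the job in; it is judged then, once.
The state is a dict: "clock": time; "joint_pos": joint angles; "qvel": joint speeds; "tau": joint torques, N m; "tcp_pos": TCP position; "orientation": TCP orientation; "wrist_force": force on the tool from outside, world axes, zero at the start; "ft_torque": the same for the moment, N m; "finger_gap": finger opening in m; "grip_force": force on a finger pad.
Only numpy, scipy, OpenCV 4.12 (cv2) and the standard library are available. Lean on these libraries where they do the work, as an engineer would, in place of code of your own. Each camera call takes 0.05 s, during which the arm holds its last target. There are 200 camera calls.

### The job

The round frosted stage plate of the stereo microscope has been laid in its recess but still stands proud on its spring catches. Take the wooden-handled pusher from the tool rack, reach in under the microscope's head without knocking it, and press the plate down until it has snapped in flush all round: firmly but not hard, because it is glass, and with nothing but the pusher on it. Then stand the pusher back in its own hole in the rack, tip down, and leave the other things on the bench where they are.

Things in the scene. Friction and masses are not known exactly. Their poses are not given: they have to be found in the camera images.
- microscope: White stereo microscope, fixed. Origin on the bench under the centre of the stage; z up, own -x is its front (eyepieces), +y points roughly to the robot. Base 58 mm high, x -105 to +190 mm, y -100 to +100 mm. The sides and front are open below the head. Two small steel stage clips, 66 mm above the bench, stand at x 66 mm, 49 to 89 mm either side.
- stage (a point): Centre of the stage recess, level with the flat top of the base, 58 mm above the bench; axes as microscope. The recess is round, 95.6 mm across, 8 mm deep; three spring-loaded steel balls in its wall are the catches.
- scope_head: Microscope head over the stage; must not be knocked, leaves no room for an upright tool. Origin: centre of the ring light's underside, above the stage, 118 to 149 mm above the base's top; axes as microscope. Ring light 88 mm across, 20 mm thick; objective 62 mm across; from 52 mm up zoom body 92 x 88 mm, arm back to the pillar; from 150 mm up eyepieces slanting to the front, to x -115 mm.
- stage_plate: Round frosted glass plate, 94 mm across at the rim, top face 90 mm, 8 mm thick, grooved rim. Origin: centre of its underside; z up, top face 8 mm above. At the start it lies level on the catches, its top about 4 mm above the base's top; home, its underside is on the recess floor and its top flush. Pressed in the middle it gives at 8 to 12 N, moves about 2 mm, snaps down, then stands firm.
- tool_rack: Grey plastic rack, fixed, 170 (own x) x 70 (y) x 90 mm high, open at the long sides. Origin: centre of its underside, z up. The top shelf, 8 mm thick, upper face 90 mm above the bench, has two 22 mm round holes at x -40 and +40 mm, y 0: one holds the pusher, the other the probe, either way round.
- pusher: Hand pusher, 146 mm, about 110 g: smooth black nylon ball tip 18 mm across, 10 mm steel shank, round collar 28 mm across at 80-85 mm, square light-wood handle 18 x 18 mm at 85-146 mm from the tip. Origin: lowest point of the ball; z along the shank to the handle, x, y square to the flats. In the rack it stands upright on its collar, origin 10 mm above the bench; lift 82 mm to clear the shelf.
- probe: Bystander in the rack's other hole: slender needle probe, round aluminium handle 9 mm thick, collar 28 mm across, top 139 mm above its needle point. Origin: the point, 10 mm above the bench; z up.
- petri_dish: Bystander: round covered dish, 92 mm across, 15 mm high. Origin: centre of its underside.
- forceps: Bystander: steel forceps lying on the bench, 125 mm long along own x, 9 mm high. Origin: middle, on the bench.
- potted_seedling: Bystander: strawberry seedling in a black pot 76 mm across and 62 mm high, leaves to about 160 mm. Origin: centre of the pot's underside.
- focus_block (a point): Centre of the focus block, 145 mm behind the stage, 228 mm above the bench; axes as microscope. White block 66 x 62 x 75 mm with black knobs 44 mm across reaching 75 mm out to both sides (y), on a 30 mm upright pillar that ends 333 mm above the bench.
Mind the look-alikes: they are no part of the job. Of the things like the stage_plate, leave any that is blue; of the rest the smaller one is meant. Of the things that look like the pusher, the smaller one is meant.

How it is judged:
By the outcome, as a careful person would: the job done as asked, in the order asked, and still so for the second after the job is handed in, with the robot touching nothing.
It also fails if it takes over 42 s, if anything falls off the work surface, if the arm or the gripper's body presses on something with over 40 N, if the wrist force passes 120 N, or if a joint passes its speed limit or range.

## Working session

There is one attempt and no reset: what is moved stays moved. The work goes in short steps, Python scripts to look and compute and a tool call to move; the robot and the scene stay as the last step left them, time stands still between calls to the robot, and variables do not carry over. Pictures are saved under pics/ and viewed, at most 13 in all, crops included, and the job is handed in when it is done.

Besides the shell and the picture viewer there is one more tool, called after "Request:" in YAML: its name, and indented under it one key for each argument. apply_moves: Moves the arm, as the interface text tells. Its arguments: {"type":"object","properties":{"rows":{"type":"array"},"force":{"type":"number"}},"required":["rows"]}

```bash
mkdir -p pics; cat > h.py <<'E'
import numpy as np, cv2
from workcell import env, imaging, ticket
from scipy.spatial.transform import Rotation as R
def cam(n):
    d=imaging.read_camera(n); np.savez(''+n+'.npz',**d); return d
def load(n): return dict(np.load(''+n+'.npz'))
def pts(d):
    # world point map from z_map (pinhole)
    K=d['camera_matrix'];V=np.linalg.inv(d['view']);z=d['z_map']
    v,u=np.mgrid[:480,:640]
    P=np.stack([(u-K[0,2])/K[0,0]*z,(v-K[1,2])/K[1,1]*z,z],-1)
    W=P@V[:3,:3].T+V[:3,3]; W[z<=0]=np.nan; return W
def ray(d,u,v,h):
    K=d['camera_matrix'];V=np.linalg.inv(d['view'])
    r=V[:3,:3]@np.array([(u-K[0,2])/K[0,0],(v-K[1,2])/K[1,1],1]);c=V[:3,3]
    return c+r*(h-c[2])/r[2]
def tcpR():
    s=env.get_state(); q=s['orientation']; return np.array(s['tcp_pos']),R.from_quat([q[1],q[2],q[3],q[0]])
E
python3 - <<'E'
from h import *
for n in('top','side'):
    d=cam(n);cv2.imwrite(f'pics/{n}0.png',d['color'])
    print(n,d['camera_matrix'].tolist(),np.linalg.inv(d['view']).round(3).tolist(),(d['z_map']>0).mean())
d=cam('wrist'); print(d['camera_matrix'].tolist(),np.linalg.inv(d['view']).round(3).tolist())
s=env.get_state();print(s)
E
```

```text
top [[596.2127808255283, 0.0, 329.3221833893866], [0.0, 596.2127808255283, 239.126557037527], [0.0, 0.0, 1.0]] [[0.015, -0.997, 0.081, 0.375], [-1.0, -0.014, 0.012, 0.032], [-0.011, -0.082, -0.997, 1.662], [0.0, 0.0, 0.0, 1.0]] 0.9958658854166667
side [[459.72861662807895, 0.0, 323.7951340257631], [0.0, 459.72861662807895, 242.87980571597538], [0.0, 0.0, 1.0]] [[0.935, -0.267, 0.232, 0.281], [-0.353, -0.667, 0.656, -0.575], [-0.02, -0.696, -0.718, 0.858], [0.0, 0.0, 0.0, 1.0]] 0.99626953125
[[371.64829954431775, 0.0, 318.74943199655615], [0.0, 371.64829954431775, 240.43922704924037], [0.0, 0.0, 1.0]] [[0.422, -0.874, -0.243, 0.304], [-0.907, -0.407, -0.11, -0.493], [-0.003, 0.266, -0.964, 0.374], [0.0, 0.0, 0.0, 1.0]]
{'clock': 0.15, 'joint_pos': array([-1.27561745e+00,  3.13821343e-01,  4.52475445e-02,  1.30360286e+00,
        6.51059780e-06,  1.43120641e+00]), 'qvel': array([ 4.45882306e-04, -3.47195480e-03,  3.83836348e-03,  6.78700741e-04,
        1.01215773e-03, -3.29405149e-05]), 'tau': array([ 2.10200713e-03, -4.81066489e+01,  2.98814481e+01,  1.38104052e-02,
       -9.78391085e-05,  1.98927756e-05]), 'tcp_pos': array([ 0.24207718, -0.52114022,  0.23062056]), 'orientation': array([-6.88332159e-04,  9.76464680e-01,  2.15676268e-01, -5.03915556e-05]), 'wrist_force': array([ 0.82303006, -0.20887831, -0.5961368 ]), 'ft_torque': array([ 0.0052584 ,  0.00178275, -0.04682044]), 'grip_force': 0.0, 'finger_gap': 0.08540822453686629}
```

View pics/top0.png

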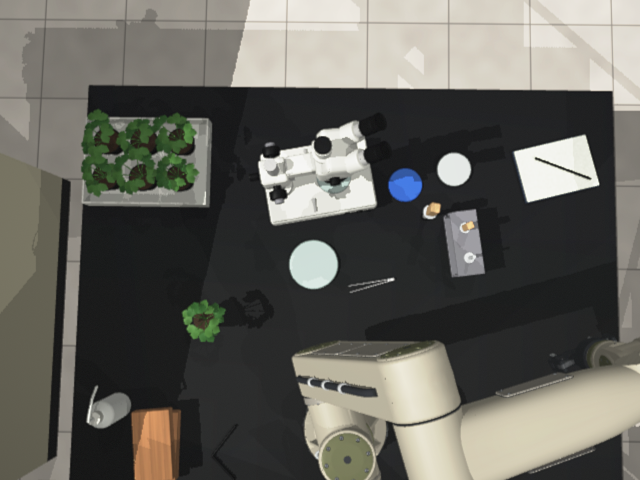

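View pics/side0.png

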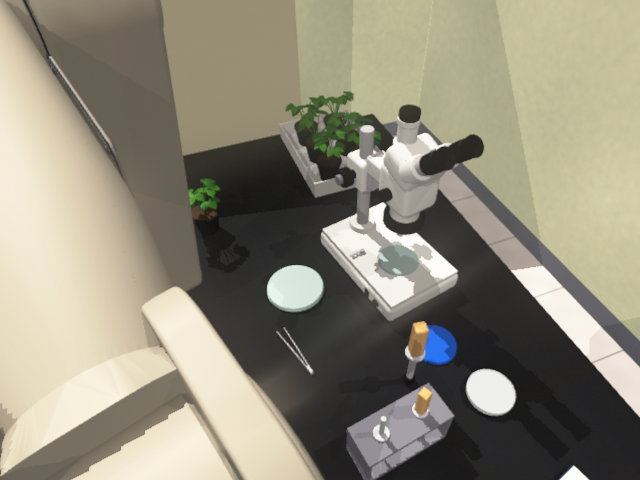

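Pictures: in top, the rack with two occupants is at (465,243). The pusher candidates are the short one in the rack at (467,227) and a larger one standing free at (432,210). The plate candidates are the one in the recess at (335,184), a large glass disc at (314,264), a blue one at (405,185), and the white dish at (454,169). I choose the rack pusher and the recess plate.

```bash
python3 - <<'E'
from h import *
A={n:pts(load(n)) for n in('top','side')}
col={n:load(n)['color'] for n in A}
def rect(P,name):
    (c,s,a)=cv2.minAreaRect((P[:,:2]*1000).astype(np.float32)); print(name,len(P),np.round(c,1),np.round(s,1),round(a,1),'z',np.median(P[:,2]).round(4))
def sel(n,u0,u1,v0,v1,z0,z1):
    W=A[n][v0:v1,u0:u1].reshape(-1,3); return W[(W[:,2]>z0)&(W[:,2]<z1)]
b=[sel('top',255,385,130,230,.052,.063),sel('side',315,465,190,320,.052,.063)]
rect(b[0],'base top');rect(b[1],'base side');rect(np.vstack(b),'base both')
r=[sel('top',435,500,200,285,.085,.094),sel('side',340,460,375,480,.085,.094)]
rect(r[0],'rack top');rect(r[1],'rack side')
# orange wood
for n in A:
    hsv=cv2.cvtColor(col[n],cv2.COLOR_BGR2HSV); m=cv2.inRange(hsv,(8,90,100),(28,255,255))
    k,l,st,ce=cv2.connectedComponentsWithStats(m)
    for i in range(1,k):
        if st[i,4]>25:
            W=A[n][l==i]; W=W[np.isfinite(W[:,0])]
            if W[:,2].max()<.05 or len(W)<1: continue
            zt=np.percentile(W[:,2],97); T=W[W[:,2]>zt-.006]
            print(n,ce[i].round(),st[i,4],'zmax',zt.round(4),'top c',T.mean(0).round(4),'zmin',W[:,2].min().round(3),'mean',W.mean(0).round(4)); 
            if len(T)>8: rect(T,' topface')
# ring light and head
for n,(u0,u1,v0,v1) in {'top':(255,390,105,230),'side':(320,490,95,320)}.items():
    for z0,z1 in((.16,.2),(.2,.25),(.25,.3),(.3,.36),(.36,.45)):
        P=sel(n,u0,u1,v0,v1,z0,z1)
        if len(P)>20: print(n,z0,len(P),P.min(0).round(3),P.max(0).round(3))
cv2.imwrite('pics/crop1.png',cv2.resize(col['side'][300:480,330:530],None,fx=3,fy=3,interpolation=2))
E
```

```text
base top 2883 [668.2  85.5] [191.5 286.8] 10.8 z 0.0577
base side 5726 [671.   84.2] [191.5 288.4] 10.8 z 0.059
base both 8609 [669.6  84.5] [193.9 289.5] 10.8 z 0.0587
rack top 1279 [ 499.3 -312. ] [169.9  72.5] 7.5 z 0.09
rack side 3613 [ 501.  -313.4] [172.   71.5] 7.9 z 0.091
top [433. 208.] 143 zmax 0.1971 top c [ 0.5777 -0.2113  0.1941] zmin -0.006 mean [ 0.5785 -0.2114  0.1698]
 topface 57 [ 577.7 -212.2] [23.3 21.7] 76.8 z 0.194
top [468. 226.] 60 zmax 0.1602 top c [ 0.54   -0.3056  0.1572] zmin 0.108 mean [ 0.5384 -0.303   0.1461]
 topface 24 [ 539.6 -306.2] [15.4 15.5] 9.1 z 0.1572
top [152. 445.] 2641 zmax 0.0789 top c [-0.0411  0.505   0.0755] zmin -0.008 mean [-0.04    0.5054  0.072 ]
 topface 1172 [-40.8 505.1] [178.8  99.4] 5.5 z 0.075
top [175. 427.] 156 zmax 0.0497 top c [0.0086 0.4597 0.0487] zmin 0.027 mean [-0.0006  0.4568  0.0376]
 topface 16 [  8.  457.6] [58.2  7.8] 6.7 z 0.0479
side [418. 338.] 524 zmax 0.1945 top c [ 0.5774 -0.2156  0.1926] zmin -0.001 mean [ 0.5752 -0.2186  0.1656]
 topface 164 [ 578.  -214.1] [24.8 21.7] 78.9 z 0.1928
side [423. 400.] 299 zmax 0.1584 top c [ 0.5394 -0.3094  0.1565] zmin 0.099 mean [ 0.537  -0.312   0.1383]
 topface 115 [ 539.7 -308.8] [17.4 17.2] 20.6 z 0.1566
top 0.2 583 [0.576 0.013 0.2  ] [0.726 0.233 0.25 ]
top 0.25 1398 [ 0.587 -0.006  0.25 ] [0.711 0.219 0.3  ]
top 0.3 476 [ 0.625 -0.038  0.3  ] [0.738 0.198 0.36 ]
top 0.36 2918 [ 0.626 -0.078  0.36 ] [0.748 0.088 0.442]
side 0.16 269 [ 0.622 -0.004  0.161] [0.71 0.19 0.2 ]
side 0.2 1393 [ 0.576 -0.008  0.2  ] [0.723 0.243 0.25 ]
side 0.25 1988 [ 0.589 -0.011  0.25 ] [0.727 0.214 0.3  ]
side 0.3 1335 [ 0.626 -0.041  0.3  ] [0.731 0.198 0.36 ]
side 0.36 3557 [ 0.627 -0.084  0.36 ] [0.749 0.083 0.438]
```

View pics/crop1.png

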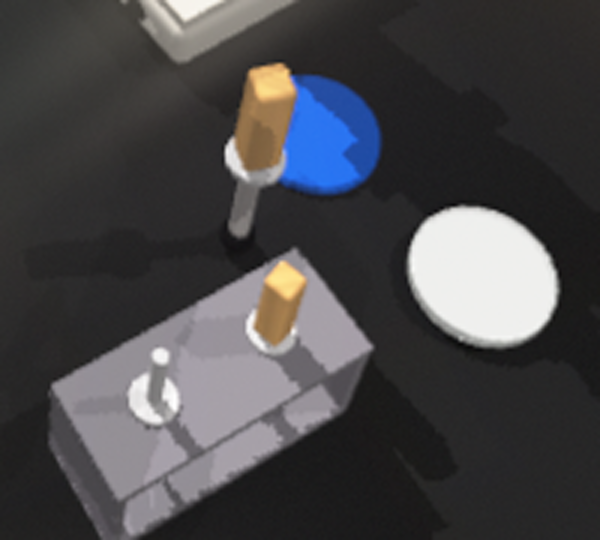

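Crop: the short pusher stands in the rack's far hole at crop (275,310), and the larger look-alike stands free at (265,120). The rack pusher's top is at 0.157 m, which matches the 156 mm expected, so the choice holds. I move above it.

Request:
apply_moves:
  rows:
    - {"xyz": [40, -8, -20], "turn": [0, 0, 0.04], "grip": 0.45}
    - {"xyz": [80, -15, -20], "turn": [0, 0, 0.08], "grip": 0.45}
    - {"xyz": [120, -23, -20], "turn": [0, 0, 0.12], "grip": 0.45}
    - {"xyz": [160, -31, -20], "turn": [0, 0, 0.16], "grip": 0.45}
    - {"xyz": [200, -38, -20], "turn": [0, 0, 0.2], "grip": 0.45}
    - {"xyz": [240, -46, -20], "turn": [0, 0, 0.24], "grip": 0.45}
    - {"xyz": [280, -54, -20], "turn": [0, 0, 0.28], "grip": 0.45}
    - {"xyz": [320, -61, -20], "turn": [0, 0, 0.28], "grip": 0.45}
    - {"xyz": [360, -69, -20], "turn": [0, 0, 0.28], "grip": 0.45}
    - {"xyz": [360, -69, -20], "turn": [0, 0, 0.28], "grip": 0.45}
    - {"xyz": [360, -69, -20], "turn": [0, 0, 0.28], "grip": 0.45}

```text
clock: 1.07
tcp_pos: [0.5411, -0.3053, 0.2504]
orientation: [-0.0, 0.997, 0.08, -0.0]
wrist_force: [-0.6, 0.8, 0.1]
finger_gap: 0.0387
grip_force: 0.0
```

```bash
cat >> h.py <<'E'
def wmap(d):
    K=d['camera_matrix'];V=np.linalg.inv(d['view']);z=d['z_map']
    v,u=np.mgrid[:480,:640]; a=(u-K[0,2])/K[0,0]; b=(v-K[1,2])/K[1,1]; r=np.hypot(a,b)+1e-9
    t=np.tan(np.minimum(r,1.5)); P=np.stack([a/r*t*z,b/r*t*z,z],-1)
    W=P@V[:3,:3].T+V[:3,3]; W[z<=0]=np.nan; return W
E
python3 - <<'E'
from h import *
d=cam('wrist'); W=wmap(d); c=d['color']
p,r=tcpR(); print('tcp',p,r.as_matrix().round(3).tolist(),env.get_state()['clock'],env.get_state()['joint_pos'].round(3))
m=cv2.inRange(cv2.cvtColor(c,cv2.COLOR_BGR2HSV),(8,90,90),(28,255,255))
k,l,st,ce=cv2.connectedComponentsWithStats(m)
for i in range(1,k):
    if st[i,4]>60:
        X=W[l==i]; X=X[np.isfinite(X[:,0])]; zt=np.percentile(X[:,2],97); T=X[X[:,2]>zt-.005]
        print(ce[i].round(),st[i],zt.round(4),T.mean(0).round(4),cv2.minAreaRect((T[:,:2]*1000).astype(np.float32)))
cv2.imwrite('pics/w1.png',c)
E
```

```text
tcp [ 0.53995366 -0.30643345  0.25058756] [[0.988, 0.156, -0.001], [0.156, -0.988, 0.0], [-0.001, -0.001, -1.0]] 1.1167 [-0.645  0.403  0.223  1.392 -0.     2.339]
[187. 168.] [ 153  145   73   49 2463] 0.1942 [ 0.581  -0.2154  0.1927] ((580.6957397460938, -214.8570098876953), (23.394981384277344, 23.990333557128906), 81.55245208740234)
[629. 261.] [ 609  195   31  106 1620] -0.4244 [ 0.5091 -1.2466 -0.3739] ((553.6773681640625, -1039.8050537109375), (586.2938232421875, 120.59326934814453), 87.71537780761719)
[322. 235.] [ 308  212   30   44 1003] 0.1575 [ 0.5431 -0.308   0.1561] ((542.6446533203125, -308.2340087890625), (18.072879791259766, 17.889501571655273), 23.73674774169922)
[626. 397.] [ 600  334   40  103 2154] -0.2287 [ 0.078  -1.337  -0.2287] ((308.0509033203125, -990.9429321289062), (1329.5595703125, 212.5049591064453), 58.536155700683594)
[595. 368.] [574 358  42  24 641] -0.5846 [-0.0108 -1.5268 -0.5836] ((122.70044708251953, -1186.947509765625), (1003.9227905273438, 157.1855010986328), 68.7363510131836)
```

View pics/w1.png

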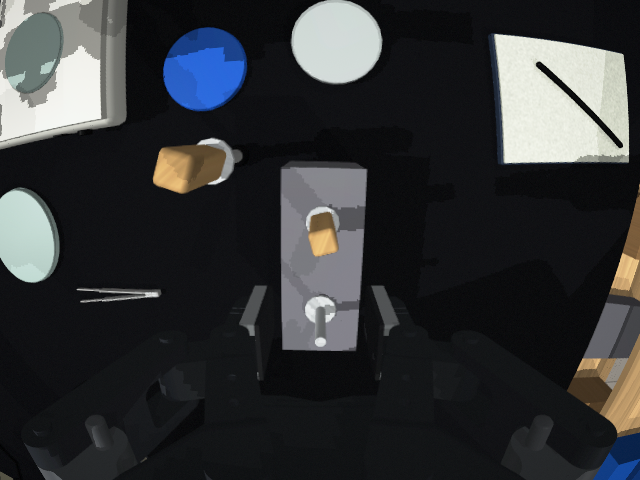

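The wrist view shows the rack pusher at (322,235) between the fingers, turned about 14° from the tool, with the probe at (320,315). I descend with that yaw correction and grip.

Request:
apply_moves:
  rows:
    - {"xyz": [1, 2, 20], "turn": [0, 0, -0.12], "grip": 0.45}
    - {"xyz": [1, 2, 50], "turn": [0, 0, -0.24], "grip": 0.45}
    - {"xyz": [1, 2, 80], "turn": [0, 0, -0.24], "grip": 0.45}
    - {"xyz": [1, 2, 110], "turn": [0, 0, -0.24], "grip": 0.45}
    - {"xyz": [1, 2, 135], "turn": [0, 0, -0.24], "grip": 0.45}
    - {"xyz": [1, 2, 150], "turn": [0, 0, -0.24], "grip": 0.45}
    - {"xyz": [1, 2, 150], "turn": [0, 0, -0.24], "grip": 0.3}
    - {"xyz": [1, 2, 150], "turn": [0, 0, -0.24], "grip": 0.2}
    - {"xyz": [1, 2, 150], "turn": [0, 0, -0.24], "grip": 0.1}
    - {"xyz": [1, 2, 150], "turn": [0, 0, -0.24], "grip": 0.1}
    - {"xyz": [1, 2, 150], "turn": [0, 0, -0.24], "grip": 0.1}
  force: 80

```text
clock: 2.03
tcp_pos: [0.5416, -0.3101, 0.103]
orientation: [0.001, 0.981, 0.196, 0.001]
wrist_force: [-0.5, 0.4, -1.2]
finger_gap: 0.0173
grip_force: 77.9
```

Request:
apply_moves:
  rows:
    - {"xyz": [0, 0, -10], "turn": [0, 0, 0], "grip": 0.1}
    - {"xyz": [0, 0, -30], "turn": [0, 0, 0], "grip": 0.1}
    - {"xyz": [0, 0, -60], "turn": [0, 0, 0], "grip": 0.1}
    - {"xyz": [0, 0, -95], "turn": [0, 0, 0], "grip": 0.1}
    - {"xyz": [0, 0, -135], "turn": [0, 0, 0], "grip": 0.1}
    - {"xyz": [0, 0, -175], "turn": [0, 0, 0], "grip": 0.1}
    - {"xyz": [0, 0, -205], "turn": [0, 0, 0], "grip": 0.1}
    - {"xyz": [0, 0, -205], "turn": [0, 0, 0], "grip": 0.1}
  force: 110

```text
clock: 2.7
tcp_pos: [0.5429, -0.3104, 0.3159]
orientation: [0.005, 0.981, 0.196, 0.005]
wrist_force: [-0.4, -0.2, 0.0]
finger_gap: 0.0163
grip_force: 107.5
```

```bash
python3 - <<'E'
from h import *
p,r=tcpR(); print('tcp',p.round(4),r.as_matrix().round(3).tolist(),env.get_state()['joint_pos'].round(3),env.get_state()['finger_gap'],env.get_state()['clock'])
s=cam('side'); t=cam('top')
W=pts(s); 
# shank axis: points near the tool axis below tcp
for n,W in(('side',W),('top',pts(t))):
    q=W.reshape(-1,3); d=np.hypot(q[:,0]-p[0],q[:,1]-p[1]); q=q[(d<.03)&(q[:,2]<p[2]+.02)&(q[:,2]>.14)]
    for z0 in np.arange(.18,.33,.015):
        k=q[(q[:,2]>=z0)&(q[:,2]<z0+.015)]
        if len(k)>3: print(n,z0.round(3),len(k),k.mean(0).round(4))
    if len(q): print('zmin',q[:,2].min())
# plate ellipse: side pixels, glass-coloured in recess
w=W=pts(s); c=s['color']
st=np.array([.6775,.0428]); d=np.hypot(w[...,0]-st[0],w[...,1]-st[1])
m=(d<.06)&(w[...,2]>.045)&(w[...,2]<.075)
for rr in range(0,60,5):
    k=m&(d*1000>=rr)&(d*1000<rr+5)
    if k.sum(): print(rr,k.sum(),w[k][:,2].mean().round(4),c[k].mean(0).round())
cv2.imwrite('pics/s2.png',cv2.resize(c[90:390,300:600],None,fx=2,fy=2,interpolation=2))
E
```

```text
tcp [ 0.5429 -0.3104  0.3159] [[0.923, 0.385, 0.011], [0.385, -0.923, -0.008], [0.007, 0.012, -1.0]] [-0.648  0.403  0.381  1.535 -0.     2.099] 0.016288141909792653 2.7
side 0.225 42 [ 0.5421 -0.3138  0.2372]
side 0.24 73 [ 0.5429 -0.3118  0.2452]
side 0.255 37 [ 0.5431 -0.3119  0.2622]
side 0.27 45 [ 0.5425 -0.3117  0.2776]
side 0.285 20 [ 0.5423 -0.3125  0.2893]
side 0.3 79 [ 0.5353 -0.3133  0.3107]
side 0.315 147 [ 0.5354 -0.3138  0.3243]
side 0.33 85 [ 0.5361 -0.316   0.3328]
zmin 0.2317836540506215
top 0.3 4 [ 0.5448 -0.2973  0.3094]
zmin 0.304274238547785
0 8 0.0633 [170. 179. 164.]
5 35 0.0633 [170. 179. 164.]
10 50 0.063 [170. 179. 164.]
15 83 0.0634 [170. 179. 164.]
20 90 0.0632 [172. 181. 166.]
25 127 0.0632 [176. 185. 170.]
30 144 0.0631 [178. 187. 172.]
35 149 0.0631 [181. 190. 175.]
40 190 0.0625 [182. 190. 179.]
45 176 0.0602 [192. 201. 196.]
50 202 0.0589 [218. 226. 230.]
55 195 0.0587 [229. 235. 238.]
```

View pics/s2.png

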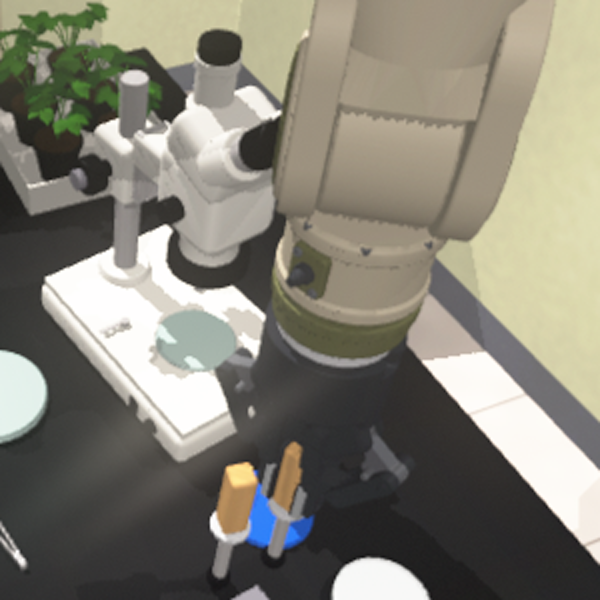

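Picture: the pusher hangs straight in the jaws (crop 290,500), clear of the big look-alike (235,500). The plate sits proud in the recess (195,340) with its top at about 0.063.

```bash
cat >> h.py <<'E'
d=np.array([.982,.187,0]); d/=np.linalg.norm(d); ST=np.array([.6775,.0428,.058]); L=.092
def Rt(th):
    z=np.array([*(np.sin(th)*d[:2]),-np.cos(th)]); y=np.array([*(np.cos(th)*d[:2]),np.sin(th)])
    return R.from_matrix(np.stack([np.cross(y,z),y,z],1))
def rel(p0,r0,p1,r1):
    return (r0.inv().apply(p1-p0)*1000).round(1),(r0.inv()*r1).as_rotvec().round(3)
def tcp_for(tip,th): return tip-L*Rt(th).apply([0,0,1])
E
python3 - <<'E'
from h import *
s=env.get_state();print(s['clock'],s['tcp_pos'].round(4))
p,r=tcpR(); p1=np.array([.47,-.10,.32]); print(rel(p,r,p1,Rt(0)))
for off in(.13,):
    p2=tcp_for(ST-off*d+[0,0,.05],np.pi/4); print(p2,rel(p1,Rt(0),p2,Rt(np.pi/4)))
w=pts(load('side'));q=w[(np.hypot(w[...,0]-ST[0],w[...,1]-ST[1])<.055)&(w[...,2]>.0608)&(w[...,2]<.066)]
print('plate',cv2.minEnclosingCircle((q[:,:2]*1000).astype(np.float32)),cv2.fitEllipse(cv2.convexHull((q[:,:2]*1000).astype(np.float32))))
E
```

```text
2.8 [ 0.5418 -0.3095  0.3093]
(array([  14.5, -221. ,  -11.7]), array([ 6.000e-03,  1.000e-03, -1.364e+00]))
[0.4858894  0.00631203 0.17305382] (array([101.5,  35.5, 146.9]), array([-0.785,  0.   ,  0.   ]))
plate ((677.374755859375, 42.82572555541992), 54.662113189697266) ((676.7329711914062, 44.92078399658203), (102.36407470703125, 107.09202575683594), 154.95370483398438)
```

Request:
apply_moves:
  rows:
    - {"xyz": [1, -15, -2], "turn": [0, 0, -0.12], "grip": 0.1}
    - {"xyz": [3, -40, -4], "turn": [0, 0, -0.24], "grip": 0.1}
    - {"xyz": [5, -65, -6], "turn": [0, 0, -0.36], "grip": 0.1}
    - {"xyz": [6, -90, -8], "turn": [0, 0, -0.48], "grip": 0.1}
    - {"xyz": [8, -115, -10], "turn": [0, 0, -0.6], "grip": 0.1}
    - {"xyz": [10, -140, -10], "turn": [0, 0, -0.72], "grip": 0.1}
    - {"xyz": [11, -165, -10], "turn": [0, 0, -0.84], "grip": 0.1}
    - {"xyz": [12, -185, -10], "turn": [0, 0, -0.96], "grip": 0.1}
    - {"xyz": [14, -205, -10], "turn": [0, 0, -1.08], "grip": 0.1}
    - {"xyz": [14, -215, -10], "turn": [0, 0, -1.2], "grip": 0.1}
    - {"xyz": [14, -221, -10], "turn": [0, 0, -1.3], "grip": 0.1}
    - {"xyz": [14, -221, -10], "turn": [0, 0, -1.36], "grip": 0.1}

```text
clock: 3.8
tcp_pos: [0.4674, -0.0979, 0.3152]
orientation: [-0.001, 0.637, 0.771, -0.0]
wrist_force: [0.4, 0.4, -0.4]
finger_gap: 0.0168
grip_force: 107.5
```

Request:
apply_moves:
  rows:
    - {"xyz": [15, 0, 10], "turn": [-0.1, 0, 0], "grip": 0.1}
    - {"xyz": [35, 5, 25], "turn": [-0.22, 0, 0], "grip": 0.1}
    - {"xyz": [55, 12, 45], "turn": [-0.34, 0, 0], "grip": 0.1}
    - {"xyz": [75, 20, 65], "turn": [-0.46, 0, 0], "grip": 0.1}
    - {"xyz": [90, 27, 90], "turn": [-0.58, 0, 0], "grip": 0.1}
    - {"xyz": [101, 32, 115], "turn": [-0.7, 0, 0], "grip": 0.1}
    - {"xyz": [101, 35, 135], "turn": [-0.785, 0, 0], "grip": 0.1}
    - {"xyz": [101, 35, 147], "turn": [-0.785, 0, 0], "grip": 0.1}
    - {"xyz": [101, 35, 147], "turn": [-0.785, 0, 0], "grip": 0.1}

```text
clock: 4.55
tcp_pos: [0.4925, 0.0023, 0.1798]
orientation: [0.244, 0.59, 0.712, 0.293]
wrist_force: [1.7, -0.6, 0.3]
finger_gap: 0.0169
grip_force: 109.8
```

```bash
python3 - <<'E'
from h import *
c=cam('side'); cv2.imwrite('pics/s3.png',cv2.resize(c['color'][150:390,240:560],None,fx=2.4,fy=2.4,interpolation=2))
s=env.get_state();print(s['clock'],s['tcp_pos'].round(4),s['orientation'].round(3),s['joint_pos'].round(2),s['wrist_force'].round(1),s['finger_gap'])
p,r=tcpR(); P1=ST+[0,0,.030]; print('tip est',p+L*r.apply([0,0,1]))
print(rel(p,r,tcp_for(P1,np.pi/4),Rt(np.pi/4)))
E
```

```text
4.6 [0.4894 0.0036 0.1766] [0.24  0.592 0.712 0.291] [-0.41 -0.31 -1.03  0.18  0.4   1.12] [-1.3  0.4 -0.3] 0.016633856514428898
tip est [0.55253654 0.01561951 0.11078683]
(array([  3.6,  74.4, 105.7]), array([-0.011, -0.   , -0.003]))
```

View pics/s3.png

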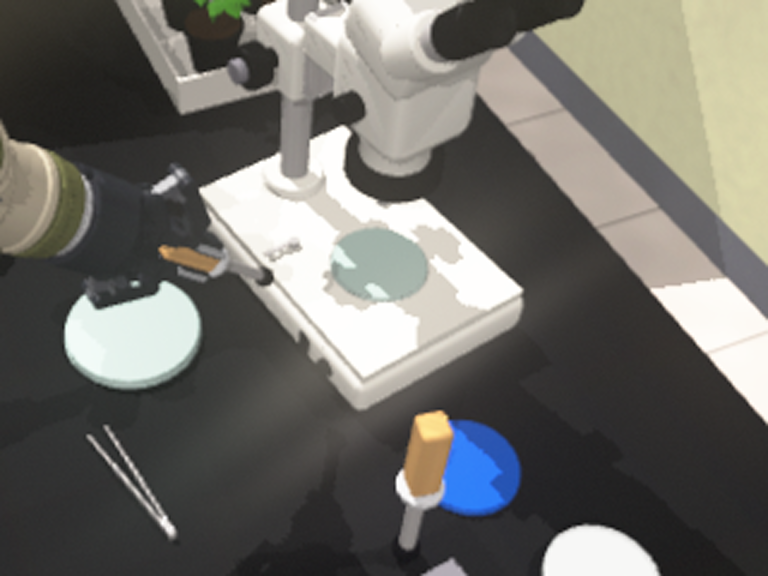

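Picture: the pusher is tilted at about 45° with its ball at (265,275) by the base's near edge. The head and the clips at (283,248) are clear. I slide in to 26 mm above the plate.

Request:
apply_moves:
  rows:
    - {"xyz": [1, 9, 12], "turn": [0, 0, 0], "grip": 0.1}
    - {"xyz": [1, 20, 28], "turn": [0, 0, 0], "grip": 0.1}
    - {"xyz": [2, 33, 46], "turn": [0, 0, 0], "grip": 0.1}
    - {"xyz": [3, 46, 65], "turn": [-0.01, 0, 0], "grip": 0.1}
    - {"xyz": [3, 59, 84], "turn": [-0.01, 0, 0], "grip": 0.1}
    - {"xyz": [4, 70, 99], "turn": [-0.01, 0, 0], "grip": 0.1}
    - {"xyz": [4, 74, 106], "turn": [-0.01, 0, 0], "grip": 0.1}
    - {"xyz": [4, 74, 106], "turn": [-0.01, 0, 0], "grip": 0.1}
    - {"xyz": [4, 74, 106], "turn": [-0.01, 0, 0], "grip": 0.1}

```text
clock: 5.35
tcp_pos: [0.6114, 0.0321, 0.1505]
orientation: [0.241, 0.591, 0.712, 0.294]
wrist_force: [-0.5, 0.0, -1.5]
finger_gap: 0.0164
grip_force: 109.8
```

```bash
cat > look.py <<'E'
from h import *
import sys
c=cam('side'); w=pts(c); p,r=tcpR(); s=env.get_state()
print(s['clock'],p.round(4),s['joint_pos'].round(2),s['wrist_force'].round(1),'gap',s['finger_gap'].round(4))
tip=p+L*r.apply([0,0,1]); print('tip est',tip.round(4),'rel stage',(tip-ST).round(4))
g=cv2.cvtColor(c['color'],cv2.COLOR_BGR2GRAY)
# ball: dark pixels with 3-D close to the estimated tip
m=(np.linalg.norm(w-(tip+[0,0,.009]),axis=-1)<.03)&(g<70)
if m.sum(): 
    q=w[m];v,u=np.nonzero(m); print('ball',m.sum(),'px',u.mean().round(),v.mean().round(),q.mean(0).round(4),'zmin',q[:,2].min().round(4))
dd=np.hypot(w[...,0]-ST[0],w[...,1]-ST[1])
for a,b in((0,43),(51,60)):
    k=(dd>a/1e3)&(dd<b/1e3)&(w[...,2]>.045)&(w[...,2]<.07)&(g>80); print(a,'z med',np.median(w[k][:,2]).round(4),k.sum())
print('world down in tool',r.inv().apply([0,0,-1]).round(3))
if len(sys.argv)>1: cv2.imwrite(sys.argv[1],cv2.resize(c['color'][170:330,300:500],None,fx=3.6,fy=3.6,interpolation=2))
E
python3 look.py pics/s4.png
```

```text
Traceback (most recent call last):
  File "look.py", line 4, in <module>
    print(s['clock'],p.round(4),s['joint_pos'].round(2),s['wrist_force'].round(1),'gap',s['finger_gap'].round(4))
                                                                                        ^^^^^^^^^^^^^^^^^^^^^
AttributeError: 'float' object has no attribute 'round'
```

```bash
sed -i "s/s\['finger_gap'\].round(4)/round(s['finger_gap'],4)/" look.py; python3 look.py pics/s4.png
```

```text
5.45 [0.6117 0.0316 0.1517] [-0.22  0.   -0.89 -0.06  0.29  1.28] [ 0.2 -0.1 -1.8] gap 0.0165
tip est [0.6754 0.0439 0.0864] rel stage [-0.0021  0.0011  0.0284]
ball 15 px 394.0 250.0 [0.6657 0.0401 0.0976] zmin 0.0922
0 z med 0.0631 740
51 z med 0.059 409
world down in tool [-0.004 -0.705  0.71 ]
```

View pics/s4.png

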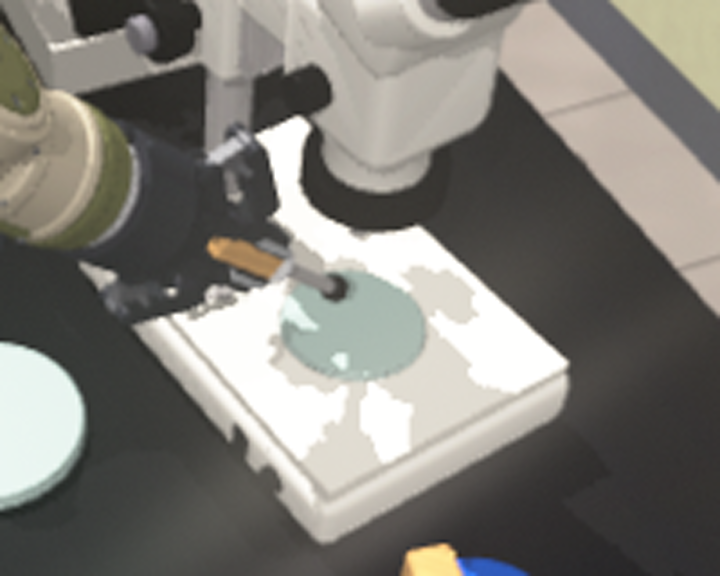

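The ball at crop (338,285) hovers about 21 mm above the plate and about 8 mm short of the middle, and the head is clear. I move over the centre and down to just short of contact.

Request:
apply_moves:
  rows:
    - {"xyz": [0, 2, 7], "turn": [0, 0, 0], "grip": 0.1}
    - {"xyz": [0, 0, 11], "turn": [0, 0, 0], "grip": 0.1}
    - {"xyz": [0, -4, 15], "turn": [0, 0, 0], "grip": 0.1}
    - {"xyz": [0, -7, 18], "turn": [0, 0, 0], "grip": 0.1}
    - {"xyz": [0, -7, 18], "turn": [0, 0, 0], "grip": 0.1}
    - {"xyz": [0, -7, 18], "turn": [0, 0, 0], "grip": 0.1}
    - {"xyz": [0, -7, 18], "turn": [0, 0, 0], "grip": 0.1}
  force: 120

```text
clock: 6.03
tcp_pos: [0.6212, 0.0329, 0.1351]
orientation: [0.243, 0.59, 0.711, 0.295]
wrist_force: [0.4, -0.2, -1.9]
finger_gap: 0.0168
grip_force: 117.0
```

Request:
apply_moves:
  rows:
    - {"xyz": [0, -1.0, 1.0], "turn": [0, 0, 0], "grip": 0.1}
    - {"xyz": [0, -1.5, 1.5], "turn": [0, 0, 0], "grip": 0.1}
    - {"xyz": [0, -2, 2], "turn": [0, 0, 0], "grip": 0.1}
    - {"xyz": [0, -2, 2], "turn": [0, 0, 0], "grip": 0.1}

```text
clock: 6.37
tcp_pos: [0.6213, 0.0329, 0.1324]
orientation: [0.243, 0.59, 0.711, 0.295]
wrist_force: [-0.6, 0.2, -1.6]
finger_gap: 0.0169
grip_force: 117.0
```

Request:
apply_moves:
  rows:
    - {"xyz": [0, -0.7, 0.7], "turn": [0, 0, 0], "grip": 0.1}
    - {"xyz": [0, -1.4, 1.4], "turn": [0, 0, 0], "grip": 0.1}
    - {"xyz": [0, -2, 2], "turn": [0, 0, 0], "grip": 0.1}
    - {"xyz": [0, -2, 2], "turn": [0, 0, 0], "grip": 0.1}

```text
clock: 6.7
tcp_pos: [0.6211, 0.033, 0.1293]
orientation: [0.243, 0.59, 0.711, 0.295]
wrist_force: [-0.1, 1.2, -1.9]
finger_gap: 0.0165
grip_force: 117.0
```

```bash
python3 look.py
```

```text
6.75 [0.6212 0.033  0.1294] [-0.21  0.06 -0.91 -0.14  0.28  1.28] [-0.4  0.4 -2.1] gap 0.0165
tip est [0.685  0.0452 0.0643] rel stage [0.0075 0.0024 0.0063]
ball 13 px 396.0 255.0 [0.6748 0.0406 0.0768] zmin 0.0711
0 z med 0.063 709
51 z med 0.0589 373
world down in tool [-0.003 -0.706  0.708]
```

Request:
apply_moves:
  rows:
    - {"xyz": [0, -0.5, 0.5], "turn": [0, 0, 0], "grip": 0.1}
    - {"xyz": [0, -1, 1], "turn": [0, 0, 0], "grip": 0.1}
    - {"xyz": [0, -1, 1], "turn": [0, 0, 0], "grip": 0.1}

```text
clock: 7.0
tcp_pos: [0.6216, 0.0329, 0.1284]
orientation: [0.243, 0.59, 0.711, 0.295]
wrist_force: [-0.9, 0.3, 0.3]
finger_gap: 0.0164
grip_force: 116.9
```

Request:
apply_moves:
  rows:
    - {"xyz": [0, -0.5, 0.5], "turn": [0, 0, 0], "grip": 0.1}
    - {"xyz": [0, -1, 1], "turn": [0, 0, 0], "grip": 0.1}
    - {"xyz": [0, -1, 1], "turn": [0, 0, 0], "grip": 0.1}

```text
clock: 7.25
tcp_pos: [0.6217, 0.0328, 0.1272]
orientation: [0.243, 0.59, 0.711, 0.295]
wrist_force: [-0.2, -0.9, -1.2]
finger_gap: 0.0168
grip_force: 116.9
```

Request:
apply_moves:
  rows:
    - {"xyz": [0, -0.5, 0.5], "turn": [0, 0, 0], "grip": 0.1}
    - {"xyz": [0, -1, 1], "turn": [0, 0, 0], "grip": 0.1}
    - {"xyz": [0, -1, 1], "turn": [0, 0, 0], "grip": 0.1}

```text
clock: 7.5
tcp_pos: [0.622, 0.033, 0.1263]
orientation: [0.244, 0.59, 0.711, 0.296]
wrist_force: [-1.7, 0.2, 4.2]
finger_gap: 0.0163
grip_force: 117.6
```

Request:
apply_moves:
  rows:
    - {"xyz": [0, -0.5, 0.5], "turn": [0, 0, 0], "grip": 0.1}
    - {"xyz": [0, -1, 1], "turn": [0, 0, 0], "grip": 0.1}
    - {"xyz": [0, -1, 1], "turn": [0, 0, 0], "grip": 0.1}

```text
clock: 7.75
tcp_pos: [0.6227, 0.033, 0.1258]
orientation: [0.244, 0.589, 0.711, 0.296]
wrist_force: [-2.7, -0.7, 5.7]
finger_gap: 0.0168
grip_force: 118.0
```

Request:
apply_moves:
  rows:
    - {"xyz": [0, -0.5, 0.5], "turn": [0, 0, 0], "grip": 0.1}
    - {"xyz": [0, -1, 1], "turn": [0, 0, 0], "grip": 0.1}
    - {"xyz": [0, -1, 1], "turn": [0, 0, 0], "grip": 0.1}

```text
clock: 8.0
tcp_pos: [0.6235, 0.0329, 0.1255]
orientation: [0.245, 0.589, 0.711, 0.297]
wrist_force: [-2.2, -0.4, 9.0]
finger_gap: 0.0167
grip_force: 118.3
```

Request:
apply_moves:
  rows:
    - {"xyz": [0, -0.5, 0.5], "turn": [0, 0, 0], "grip": 0.1}
    - {"xyz": [0, -1, 1], "turn": [0, 0, 0], "grip": 0.1}
    - {"xyz": [0, -1, 1], "turn": [0, 0, 0], "grip": 0.1}

```text
clock: 8.25
tcp_pos: [0.6242, 0.0329, 0.1252]
orientation: [0.246, 0.588, 0.711, 0.298]
wrist_force: [-4.5, 0.4, 12.4]
finger_gap: 0.0166
grip_force: 118.7
```

```bash
python3 look.py
```

```text
8.3 [0.6242 0.0329 0.1252] [-0.21  0.08 -0.91 -0.17  0.28  1.28] [-4.6 -0.3 12.6] gap 0.0169
tip est [0.6886 0.0452 0.0607] rel stage [0.0111 0.0024 0.0027]
ball 12 px 398.0 255.0 [0.6793 0.0415 0.0733] zmin 0.0687
0 z med 0.0607 708
51 z med 0.0588 377
world down in tool [-0.001 -0.712  0.702]
```

```bash
cat > plane.py <<'E'
from h import *
def fit(w,lo,hi,g):
    dd=np.hypot(w[...,0]-ST[0],w[...,1]-ST[1]); k=(dd>lo)&(dd<hi)&(abs(w[...,2]-.06)<.008)&(g>90)
    q=w[k]; X=np.stack([(q[:,:2]-ST[:2])@[-.187,.982],(q[:,:2]-ST[:2])@[-.982,-.187],np.ones(len(q))],1)
    return np.linalg.lstsq(X,q[:,2],rcond=None)[0]
c=cam('side');w=pts(c);g=cv2.cvtColor(c['color'],cv2.COLOR_BGR2GRAY)
a=fit(w,0,.042,g);b=fit(w,.052,.065,g)
print('plate minus base: at centre mm',((a-b)[2]*1e3).round(2),'rise over 90mm along scope x,y:',((a-b)[:2]*90).round(2))
print(env.get_state()['wrist_force'].round(1))
E
python3 plane.py
```

```text
plate minus base: at centre mm 1.88 rise over 90mm along scope x,y: [-1.74 -4.37]
[-5.4 -0.2 12.5]
```

```bash
python3 - <<'E'
from h import *
c=load('side');V=c['view'];K=c['camera_matrix']
def pr(p): q=K@(V[:3,:3]@p+V[:3,3]); return (q[:2]/q[2]).round(1)
for P in([.677,.0435,.0605],[.677,.0435,.069],[.682,.0445,.069]): print(P,pr(np.array(P)))
g=cv2.cvtColor(c['color'],cv2.COLOR_BGR2GRAY); print(g[242:266:1,388:412:2])
cv2.imwrite('pics/s5.png',cv2.resize(c['color'][200:300,340:460],None,fx=6,fy=6,interpolation=2))
E
```

```text
[0.677, 0.0435, 0.0605] [396.  258.5]
[0.677, 0.0435, 0.069] [396.4 256.1]
[0.682, 0.0445, 0.069] [398.1 255.2]
[[185 234 248 221 221 221 248 255 255 255 255 255]
 [185 185 216 221 222 221 221 254 255 255 255 255]
 [185 185 214 221 222 222 221 254 255 255 255 255]
 [185 182 209 202 199 198 199 236 254 255 255 252]
 [177 163 184 183 180 180 180 183 234 254 255 254]
 [157 150 177 181 181 180 181 181 181 230 253 255]
 [149 150 176 181 181 181 181 180 180 180 222 254]
 [155 146 172 180 181 181 181 181 181 181 181 232]
 [147 137 158 175 180 180 181 181 180 180 181 180]
 [140 136 147 144 132 151 180 181 181 181 181 182]
 [140 140 154 142  87  94 170 180 181 181 181 181]
 [137 140 156 157 135  63 123 182 181 181 182 181]
 [155 135 144 154 157  64  88 181 182 182 182 181]
 [175 156 139 141 134  64  89 181 181 181 182 182]
 [180 163 153 101  92  63 115 182 181 181 182 182]
 [180 161 161  74  66  63 150 181 182 182 182 182]
 [168 161 161 121  72  90 174 182 182 183 182 183]
 [160 161 161 155 137 157 182 182 181 183 182 183]
 [162 169 174 170 174 182 182 182 182 182 182 183]
 [234 179 181 179 181 182 182 182 182 182 183 183]
 [233 180 181 181 181 182 182 182 182 182 183 183]
 [195 180 181 182 182 183 182 182 182 184 183 182]
 [181 181 181 182 182 182 183 183 183 183 184 183]
 [181 181 182 182 182 182 182 182 182 184 183 184]]
```

View pics/s5.png

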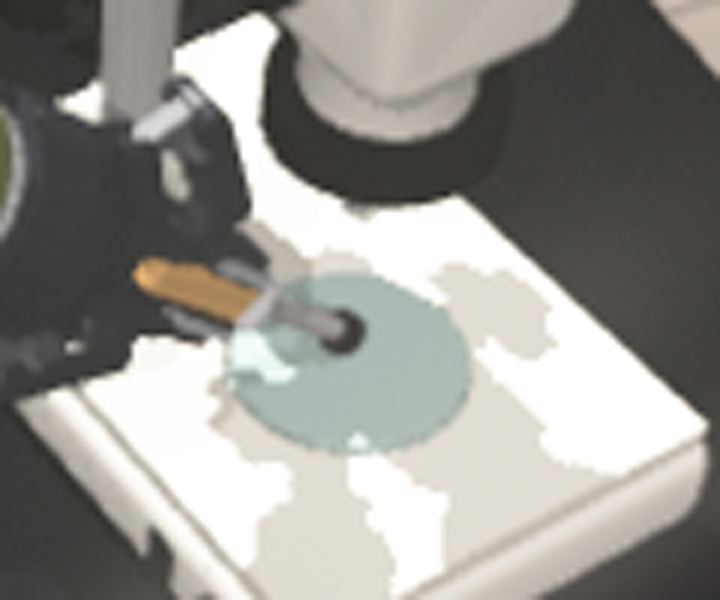

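```bash
python3 - <<'E'
from h import *
from scipy.optimize import least_squares
c=load('side'); im=c['color'].astype(int)
m=((im[...,1]-im[...,2]>8)).astype(np.uint8); m[:,:370]=0; m[:,425:]=0; m[:238]=0; m[285:]=0
m=cv2.morphologyEx(m,cv2.MORPH_OPEN,np.ones((3,3)))
k,l,st,ce=cv2.connectedComponentsWithStats(m); i=1+st[1:,4].argmax(); print(st[i])
h=max(cv2.findContours((l==i).astype(np.uint8),0,1)[0],key=cv2.contourArea)[:,0]
# keep rim pixels: right and lower sides, plus the upper rim right of the tool
q=np.array([ray(c,u,v,.0605)[:2]*1000 for u,v in cv2.convexHull(h)[:,0]])
f=least_squares(lambda x:np.hypot(*(q-x[:2]).T)-x[2],[677,43,45],loss='soft_l1'); print('plate circle',f.x.round(1),'res',np.abs(f.fun).mean().round(2))
u,v=397.8,255.3; print('ball centre',ray(c,u,v,.0695)*1000)
E
```

```text
[378 246  40  29 787]
plate circle [678.9  39.1  46.2] res 0.74
ball centre [680.94778877  44.08094905  69.5       ]
```

Picture: the ball at crop (347,332) sits about 5 mm to the pillar side of the plate's middle at (350,362). The plate has gone down on one side only. I lift off, shift towards the front, and press again.

Request:
apply_moves:
  rows:
    - {"xyz": [0, 2, -2], "turn": [0, 0, 0], "grip": 0.1}
    - {"xyz": [0, 5.5, -5.5], "turn": [0, 0, 0], "grip": 0.1}
    - {"xyz": [-4, 5.5, -5.5], "turn": [0, 0, 0], "grip": 0.1}
    - {"xyz": [-7, 5.5, -5.5], "turn": [0, 0, 0], "grip": 0.1}
    - {"xyz": [-7, 5.5, -5.5], "turn": [0, 0, 0], "grip": 0.1}
    - {"xyz": [-7, 5.5, -5.5], "turn": [0, 0, 0], "grip": 0.1}

```text
clock: 8.85
tcp_pos: [0.622, 0.0258, 0.1279]
orientation: [0.242, 0.591, 0.711, 0.295]
wrist_force: [0.2, -0.6, -1.7]
finger_gap: 0.0164
grip_force: 117.1
```

```bash
python3 plane.py; python3 look.py
```

```text
plate minus base: at centre mm 2.89 rise over 90mm along scope x,y: [-4.13 -3.36]
[-1.1 -0.2 -2.1]
8.95 [0.6222 0.026  0.1281] [-0.23  0.07 -0.9  -0.14  0.29  1.27] [-0.2 -0.6 -1.2] gap 0.0164
tip est [0.6859 0.0382 0.063 ] rel stage [ 0.0084 -0.0046  0.005 ]
ball 11 px 398.0 257.0 [0.6762 0.0332 0.0755] zmin 0.0712
0 z med 0.062 678
51 z med 0.0589 364
world down in tool [-0.003 -0.706  0.708]
```

Request:
apply_moves:
  rows:
    - {"xyz": [-4, 0, 0], "turn": [0, 0, 0], "grip": 0.1}
    - {"xyz": [-4, -1, 1], "turn": [0, 0, 0], "grip": 0.1}
    - {"xyz": [-4, -2, 2], "turn": [0, 0, 0], "grip": 0.1}
    - {"xyz": [-4, -3, 3], "turn": [0, 0, 0], "grip": 0.1}
    - {"xyz": [-4, -3, 3], "turn": [0, 0, 0], "grip": 0.1}

```text
clock: 9.37
tcp_pos: [0.6247, 0.0218, 0.1261]
orientation: [0.244, 0.589, 0.711, 0.296]
wrist_force: [1.1, -0.8, 3.2]
finger_gap: 0.016
grip_force: 117.8
```

Request:
apply_moves:
  rows:
    - {"xyz": [0, -0.6, 0.6], "turn": [0, 0, 0], "grip": 0.1}
    - {"xyz": [0, -1.2, 1.2], "turn": [0, 0, 0], "grip": 0.1}
    - {"xyz": [0, -1.2, 1.2], "turn": [0, 0, 0], "grip": 0.1}

```text
clock: 9.62
tcp_pos: [0.6255, 0.0219, 0.1257]
orientation: [0.245, 0.589, 0.711, 0.297]
wrist_force: [-1.3, -0.2, 6.4]
finger_gap: 0.0165
grip_force: 118.2
```

Request:
apply_moves:
  rows:
    - {"xyz": [0, -0.6, 0.6], "turn": [0, 0, 0], "grip": 0.1}
    - {"xyz": [0, -1.2, 1.2], "turn": [0, 0, 0], "grip": 0.1}
    - {"xyz": [0, -1.2, 1.2], "turn": [0, 0, 0], "grip": 0.1}

```text
clock: 9.87
tcp_pos: [0.6263, 0.0219, 0.1253]
orientation: [0.246, 0.588, 0.711, 0.298]
wrist_force: [-4.2, -0.1, 10.3]
finger_gap: 0.0166
grip_force: 118.7
```

```bash
python3 plane.py
```

```text
plate minus base: at centre mm 1.87 rise over 90mm along scope x,y: [ 1.71 -4.13]
[-3.5 -1.2 10.9]
```

Request:
apply_moves:
  rows:
    - {"xyz": [1, -0.6, 0.6], "turn": [0, 0, 0], "grip": 0.1}
    - {"xyz": [1, -1.2, 1.2], "turn": [0, 0, 0], "grip": 0.1}
    - {"xyz": [1, -1.2, 1.2], "turn": [0, 0, 0], "grip": 0.1}

```text
clock: 10.17
tcp_pos: [0.6273, 0.0224, 0.125]
orientation: [0.247, 0.588, 0.71, 0.298]
wrist_force: [-4.1, -1.1, 13.7]
finger_gap: 0.0166
grip_force: 118.9
```

```bash
python3 plane.py
```

```text
plate minus base: at centre mm 1.91 rise over 90mm along scope x,y: [ 1.63 -4.02]
[-4.1 -0.5 12.5]
```

The near catches are in and the far side still stands about 4 mm up. I lift off, tilt a little flatter to clear the head, and press about 14 mm farther in.

Request:
apply_moves:
  rows:
    - {"xyz": [0, 3, -3], "turn": [0, 0, 0], "grip": 0.1}
    - {"xyz": [1, 6, -6], "turn": [0, 0, 0], "grip": 0.1}
    - {"xyz": [2, 5.5, -3], "turn": [-0.03, 0, 0], "grip": 0.1}
    - {"xyz": [3, 5, -1], "turn": [-0.06, 0, 0], "grip": 0.1}
    - {"xyz": [4, 5, 2], "turn": [-0.09, 0, 0], "grip": 0.1}
    - {"xyz": [5, 4.5, 4.5], "turn": [-0.12, 0, 0], "grip": 0.1}
    - {"xyz": [5, 4.5, 4.5], "turn": [-0.12, 0, 0], "grip": 0.1}
    - {"xyz": [5, 4.5, 4.5], "turn": [-0.12, 0, 0], "grip": 0.1}

```text
clock: 10.88
tcp_pos: [0.6289, 0.0292, 0.1198]
orientation: [0.278, 0.574, 0.692, 0.337]
wrist_force: [1.3, -0.7, 2.5]
finger_gap: 0.0168
grip_force: 117.9
```

```bash
python3 plane.py; python3 look.py pics/s6.png
```

```text
plate minus base: at centre mm 2.53 rise over 90mm along scope x,y: [ 4.62 -3.22]
[0.5 0.5 2.6]
10.9833 [0.6287 0.0293 0.1199] [-0.24  0.12 -1.02 -0.43  0.33  1.3 ] [ 1.4 -0.3  1.6] gap 0.0165
tip est [0.6997 0.0429 0.063 ] rel stage [0.0222 0.0001 0.005 ]
ball 13 px 403.0 254.0 [0.69   0.0382 0.0747] zmin 0.0697
0 z med 0.0611 674
51 z med 0.0589 350
world down in tool [-0.003 -0.786  0.618]
```

View pics/s6.png

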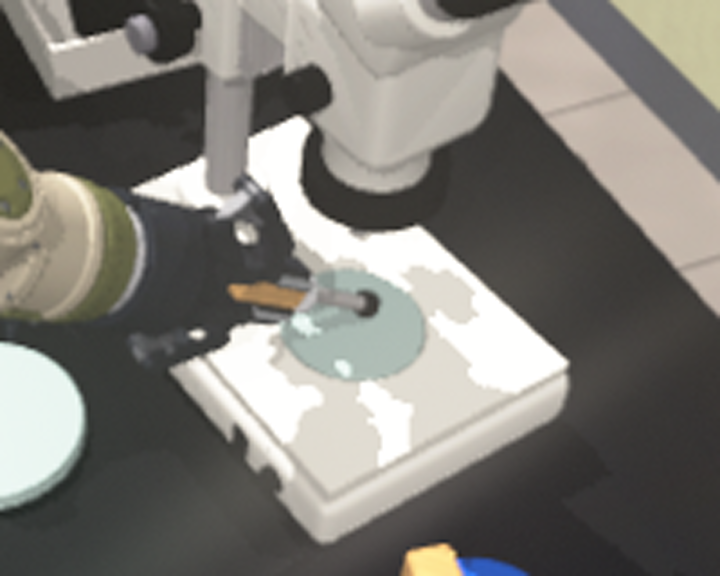

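Picture: the ball at crop (368,303) is about 14 mm beyond the middle, and the ring light is clear of the fingers. I press here.

Request:
apply_moves:
  rows:
    - {"xyz": [0, -0.8, 0.6], "turn": [0, 0, 0], "grip": 0.1}
    - {"xyz": [0, -1.6, 1.2], "turn": [0, 0, 0], "grip": 0.1}
    - {"xyz": [0, -2.4, 1.9], "turn": [0, 0, 0], "grip": 0.1}
    - {"xyz": [0, -2.4, 1.9], "turn": [0, 0, 0], "grip": 0.1}

```text
clock: 11.32
tcp_pos: [0.6288, 0.0293, 0.117]
orientation: [0.278, 0.574, 0.692, 0.337]
wrist_force: [-0.3, 0.8, 1.6]
finger_gap: 0.0165
grip_force: 117.9
```

Request:
apply_moves:
  rows:
    - {"xyz": [0, -0.8, 0.6], "turn": [0, 0, 0], "grip": 0.1}
    - {"xyz": [0, -1.6, 1.2], "turn": [0, 0, 0], "grip": 0.1}
    - {"xyz": [0, -1.6, 1.2], "turn": [0, 0, 0], "grip": 0.1}

```text
clock: 11.57
tcp_pos: [0.6304, 0.0293, 0.1166]
orientation: [0.278, 0.574, 0.692, 0.338]
wrist_force: [0.8, -0.1, 4.4]
finger_gap: 0.0164
grip_force: 118.4
```

```bash
python3 plane.py
```

```text
plate minus base: at centre mm 0.15 rise over 90mm along scope x,y: [0.57 0.03]
[0.4 0.6 4.7]
```

The plate now reads flush. I lift off and check it unloaded.

Request:
apply_moves:
  rows:
    - {"xyz": [0, 4, -3], "turn": [0, 0, 0], "grip": 0.1}
    - {"xyz": [0, 9, -7], "turn": [0, 0, 0], "grip": 0.1}
    - {"xyz": [0, 12, -9.5], "turn": [0, 0, 0], "grip": 0.1}
    - {"xyz": [0, 12, -9.5], "turn": [0, 0, 0], "grip": 0.1}
    - {"xyz": [0, 12, -9.5], "turn": [0, 0, 0], "grip": 0.1}

```text
clock: 12.03
tcp_pos: [0.629, 0.0291, 0.1303]
orientation: [0.277, 0.575, 0.692, 0.337]
wrist_force: [0.2, 1.1, -1.3]
finger_gap: 0.0167
grip_force: 117.8
```

```bash
python3 plane.py; python3 look.py; python3 plane.py
```

```text
plate minus base: at centre mm 0.01 rise over 90mm along scope x,y: [-0.14 -0.01]
[-0.4  0.3 -0.8]
12.1333 [0.6289 0.0291 0.1299] [-0.24  0.1  -1.01 -0.39  0.33  1.3 ] [-0.5 -0.4 -1.7] gap 0.0163
tip est [0.6998 0.0427 0.0729] rel stage [ 0.0223 -0.0001  0.0149]
ball 13 px 403.0 252.0 [0.6893 0.038  0.0848] zmin 0.0798
0 z med 0.0588 669
51 z med 0.059 365
world down in tool [-0.003 -0.785  0.619]
plate minus base: at centre mm 0.1 rise over 90mm along scope x,y: [-0.5  -0.09]
[-0.4 -0.1 -1.2]
```

Request:
apply_moves:
  rows:
    - {"xyz": [0, -5, -9], "turn": [0, 0, 0], "grip": 0.1}
    - {"xyz": [0, -12, -22], "turn": [0, 0, 0], "grip": 0.1}
    - {"xyz": [0, -16, -36], "turn": [0.04, 0, 0], "grip": 0.1}
    - {"xyz": [0, -18, -53], "turn": [0.08, 0, 0], "grip": 0.1}
    - {"xyz": [0, -27, -75], "turn": [0.12, 0, 0], "grip": 0.1}
    - {"xyz": [0, -40, -95], "turn": [0.12, 0, 0], "grip": 0.1}
    - {"xyz": [0, -40, -95], "turn": [0.12, 0, 0], "grip": 0.1}
    - {"xyz": [0, -40, -95], "turn": [0.12, 0, 0], "grip": 0.1}

```text
clock: 12.85
tcp_pos: [0.5304, 0.0104, 0.1576]
orientation: [0.243, 0.59, 0.711, 0.295]
wrist_force: [-0.2, -0.5, -0.7]
finger_gap: 0.0165
grip_force: 118.0
```

```bash
python3 - <<'E'
from h import *
s=env.get_state();p,r=tcpR();print(p.round(4),s['joint_pos'].round(2),'tip',(p+L*r.apply([0,0,1])).round(4))
p1=np.array([.47,-.10,.32]); print(rel(p,r,p1,Rt(0)))
rg=R.from_quat([.981,.196,0,0]); 
print('2nd',rel(p1,Rt(0),np.array([.5418,-.3095,.3093]),rg))
E
```

```text
[0.5304 0.0104 0.1576] [-0.34 -0.18 -1.02  0.03  0.36  1.18] tip [0.5942 0.0226 0.0925]
(array([ -96.8,   58.3, -171.5]), array([ 0.784, -0.002, -0.003]))
2nd (array([-219.2,   31.3,   10.7]), array([0.   , 0.   , 1.365]))
```

Request:
apply_moves:
  rows:
    - {"xyz": [-5, 5, -25], "turn": [0, 0, 0], "grip": 0.1}
    - {"xyz": [-15, 12, -55], "turn": [0.1, 0, 0], "grip": 0.1}
    - {"xyz": [-30, 20, -85], "turn": [0.22, 0, 0], "grip": 0.1}
    - {"xyz": [-45, 28, -110], "turn": [0.34, 0, 0], "grip": 0.1}
    - {"xyz": [-60, 36, -135], "turn": [0.46, 0, 0], "grip": 0.1}
    - {"xyz": [-75, 45, -155], "turn": [0.58, 0, 0], "grip": 0.1}
    - {"xyz": [-90, 53, -168], "turn": [0.7, 0, 0], "grip": 0.1}
    - {"xyz": [-97, 58, -172], "turn": [0.784, 0, 0], "grip": 0.1}
    - {"xyz": [-97, 58, -172], "turn": [0.784, 0, 0], "grip": 0.1}

```text
clock: 13.6
tcp_pos: [0.4738, -0.1032, 0.3235]
orientation: [0.001, 0.639, 0.769, -0.0]
wrist_force: [1.1, 0.3, -1.4]
finger_gap: 0.0165
grip_force: 118.0
```

Request:
apply_moves:
  rows:
    - {"xyz": [-10, 0, 1], "turn": [0, 0, 0.12], "grip": 0.1}
    - {"xyz": [-30, 2, 2], "turn": [0, 0, 0.24], "grip": 0.1}
    - {"xyz": [-50, 5, 3], "turn": [0, 0, 0.36], "grip": 0.1}
    - {"xyz": [-70, 8, 4], "turn": [0, 0, 0.48], "grip": 0.1}
    - {"xyz": [-90, 10, 5], "turn": [0, 0, 0.6], "grip": 0.1}
    - {"xyz": [-115, 13, 6], "turn": [0, 0, 0.72], "grip": 0.1}
    - {"xyz": [-140, 16, 7], "turn": [0, 0, 0.84], "grip": 0.1}
    - {"xyz": [-165, 20, 8], "turn": [0, 0, 0.96], "grip": 0.1}
    - {"xyz": [-185, 25, 9], "turn": [0, 0, 1.08], "grip": 0.1}
    - {"xyz": [-205, 28, 10], "turn": [0, 0, 1.2], "grip": 0.1}
    - {"xyz": [-219, 31, 10], "turn": [0, 0, 1.32], "grip": 0.1}
    - {"xyz": [-219, 31, 10], "turn": [0, 0, 1.365], "grip": 0.1}

```text
clock: 14.6
tcp_pos: [0.5437, -0.3129, 0.3067]
orientation: [-0.001, 0.981, 0.191, -0.0]
wrist_force: [-0.1, 0.6, -0.7]
finger_gap: 0.0168
grip_force: 118.0
```

Request:
apply_moves:
  rows:
    - {"xyz": [0, 0, 0], "turn": [0, 0, 0], "grip": 0.1}
    - {"xyz": [0, 0, 0], "turn": [0, 0, 0], "grip": 0.1}
    - {"xyz": [0, 0, 0], "turn": [0, 0, 0], "grip": 0.1}

```text
clock: 14.85
tcp_pos: [0.5424, -0.3094, 0.3089]
orientation: [-0.002, 0.981, 0.196, -0.0]
wrist_force: [-0.5, -0.0, -0.6]
finger_gap: 0.0163
grip_force: 118.0
```

```bash
cat > rk.py <<'E'
from h import *
s=env.get_state();p,r=tcpR();print(s['clock'],p.round(4),r.as_matrix().round(3).tolist(),s['wrist_force'].round(1))
c=cam('side');w=pts(c)
q=w.reshape(-1,3); dd=np.hypot(q[:,0]-p[0],q[:,1]-p[1]); q=q[(dd<.03)&(q[:,2]<p[2]-.02)&(q[:,2]>.105)]
for z0 in np.arange(.10,.30,.015):
    k=q[(q[:,2]>=z0)&(q[:,2]<z0+.015)]
    if len(k)>3: print(z0.round(3),len(k),k.mean(0).round(4))
# axis direction: tool-frame tilt of pusher
print('rack rel', rel(p,r,np.array([.5414,-.3091,p[2]]),R.from_quat([.981,.196,0,0])))
E
python3 rk.py
```

```text
14.85 [ 0.5424 -0.3094  0.3089] [[0.923, 0.385, -0.001], [0.385, -0.923, 0.003], [0.0, -0.003, -1.0]] [-0.5 -0.  -0.6]
0.22 69 [ 0.5407 -0.3106  0.2316]
0.235 45 [ 0.5418 -0.3105  0.2409]
0.25 41 [ 0.5414 -0.3101  0.2572]
0.265 39 [ 0.5419 -0.3106  0.2722]
0.28 16 [ 0.5409 -0.3104  0.2829]
rack rel (array([-0.8, -0.6,  0. ]), array([-0.003, -0.   ,  0.   ]))
```

```bash
python3 - <<'E'
from h import *
c=load('side');w=pts(c);g=cv2.cvtColor(c['color'],cv2.COLOR_BGR2GRAY)
V=c['view'];K=c['camera_matrix']
q=K@(V[:3,:3]@np.array([.5405,-.308,.09])+V[:3,3]); print(q[:2]/q[2])
u0,v0=(q[:2]/q[2]).astype(int)
print(w[v0-10:v0+11:1,u0-14:u0+15:2,2].__mul__(1000).round(0).astype(int)[::2])
d2=cam('wrist'); W=wmap(d2); gw=cv2.cvtColor(d2['color'],cv2.COLOR_BGR2GRAY)
a=cv2.resize(c['color'][v0-40:v0+40,u0-50:u0+50],(600,480),interpolation=2)
cv2.imwrite('pics/h1.png',a); cv2.imwrite('pics/w2.png',cv2.resize(d2['color'][150:370,220:440],(600,600)))
for n,WW in(('side',w),('wrist',W)):
    dd=np.hypot(WW[...,0]-.5405,WW[...,1]+.308); k=(dd<.016)&(WW[...,2]<.075)&(WW[...,2]>-.02); print(n,k.sum())
    if k.sum():
        m=cv2.findContours(k.astype(np.uint8),0,1)[0]; m=max(m,key=cv2.contourArea); print(len(m),cv2.boundingRect(m))
E
```

```text
[419.58696755 410.36878206]
[[90 93 90 91 89 91 89 90 91 91 90 89 90 91 91]
 [91 94 91 91 91 92 90 92 93 91 90 90 91 94 89]
 [93 89 92 94 91 93 90 92 91 93 90 92 92 90 90]
 [89 91 91 91 92 87 83 85 84 88 92 92 91 90 91]
 [91 93 93 91 89  8  6  5  9 10 89 89 89 90 93]
 [92 92 90 91 92  8  8  8  8  7 85 92 91 91 91]
 [90 91 92 91 92  9  8 10  9  7 10 91 90 92 91]
 [92 91 90 90 90  7  7  9  6 11  7 91 90 90 92]
 [89 90 90 93 93 90 92  9  7 90 91 89 90 89 91]
 [93 91 93 92 91 90 90 94 89 88 89 90 92 91 90]
 [93 91 89 91 88 93 93 92 92 92 92 89 91 91 92]]
side 0
wrist 182
44 (308, 199, 21, 12)<stdin>:6: RuntimeWarning: invalid value encountered in cast
```

View pics/w2.png

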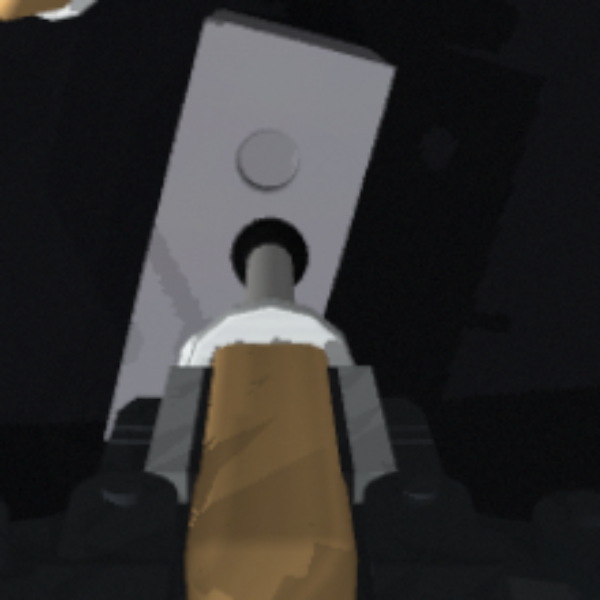

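The wrist view shows the empty hole at crop (268,160) and the ball, black, below it at (270,255), both near the tool's centre line. I measure the hole's centre.

```bash
python3 - <<'E'
from h import *
from scipy.optimize import least_squares
def fit(P):
    f=least_squares(lambda x:np.hypot(*(P-x[:2]).T)-x[2],[*P.mean(0),11],loss='soft_l1');return f.x.round(2),np.abs(f.fun).mean().round(2)
c=load('side');w=pts(c)
k=np.zeros((480,640),np.uint8);k[398:424,404:436]=(w[398:424,404:436,2]<.086)
m=max(cv2.findContours(k,0,1)[0],key=cv2.contourArea)[:,0]; P=np.array([ray(c,u,v,.09)[:2]*1000 for u,v in m]); print('side hole',fit(P),len(m))
c=load('wrist');g=cv2.cvtColor(c['color'],cv2.COLOR_BGR2GRAY);W=wmap(c)
# wrist: hole in crop (268,160)/2.727+(220,150)
k=np.zeros((480,640),np.uint8);s=np.s_[194:222,304:332];k[s]=W[...,2][s]<.084
m=max(cv2.findContours(k,0,1)[0],key=cv2.contourArea)[:,0]
K=c['camera_matrix'];V=np.linalg.inv(c['view'])
def wr(u,v,h):
    a,b=(u-K[0,2])/K[0,0],(v-K[1,2])/K[0,0];r=np.hypot(a,b);q=V[:3,:3]@np.array([a/r*np.sin(r),b/r*np.sin(r),np.cos(r)]);o=V[:3,3];return (o+q*(h-o[2])/q[2])
P=np.array([wr(u,v,.09)[:2]*1000 for u,v in m]);print('wrist hole',fit(P),len(m))
# ball in wrist: black disc crop centre (270,253) r~38
print('ball wrist',wr(220+270/2.727,150+253/2.727,tcpR()[0][2]-.084)*1000)
# ball in side: dark blob near expected
p,_=tcpR();c=load('side');q=c['camera_matrix']@(c['view'][:3,:3]@(p-[0,0,.084])+c['view'][:3,3]);u,v=(q[:2]/q[2]);print(u,v)
g=cv2.cvtColor(c['color'],cv2.COLOR_BGR2GRAY);ui,vi=int(u),int(v);print(g[vi-12:vi+13:2,ui-14:ui+15:2])
E
```

```text
side hole (array([ 539.87, -308.79,    9.41]), np.float64(0.48)) 34
wrist hole (array([ 542.49, -307.72,   10.01]), np.float64(0.41)) 60
ball wrist [ 545.64117979 -308.00998885  225.50744114]
432.68588453779245 371.4505268638294
[[205 195 149  95 112 117 119 118 144 132 139 130 118 118 118]
 [144 103  52  61  85  90 102 128 133 137 136 125 111 100  89]
 [ 50  51  50  50  44  49  69 115 131 138 134  98  76  71  52]
 [ 49  50  51  50  49  49  34 125 132 139 131  44  35  37  35]
 [ 50  49  49  49  47  39  32 123 135 136  95  42  48  47  47]
 [ 49  50  50  48  46  34  29  60 131 134  60  41  47  47  46]
 [ 48  47  46  46  47  36  27  28  35  30  27  41  48  47  47]
 [ 47  46  47  45  45  45  27  26  26  24  25  46  47  47  47]
 [ 46  46  45  45  45  45  43  36  28  31  41  47  47  46  46]
 [ 47  45  44  45  45  44  45  44  45  46  45  45  45  48  48]
 [ 46  44  45  45  45  45  46  44  44  44  44  45  46  46  46]
 [ 45  45  45  44  45  44  45  44  45  45  45  44  44  44  48]
 [ 43  45  44  43  81 157  52  43  44  45  44  44  44  43  46]]
```

Request:
apply_moves:
  rows:
    - {"xyz": [-3, 0, 25], "turn": [0, 0, 0], "grip": 0.1}
    - {"xyz": [-3, 0, 60], "turn": [0, 0, 0], "grip": 0.1}
    - {"xyz": [-3, 0, 90], "turn": [0, 0, 0], "grip": 0.1}
    - {"xyz": [-3, 0, 108], "turn": [0, 0, 0], "grip": 0.1}
    - {"xyz": [-3, 0, 108], "turn": [0, 0, 0], "grip": 0.1}
    - {"xyz": [-3, 0, 108], "turn": [0, 0, 0], "grip": 0.1}
    - {"xyz": [-3, 0, 108], "turn": [0, 0, 0], "grip": 0.1}

```text
clock: 15.53
tcp_pos: [0.54, -0.3107, 0.2034]
orientation: [-0.001, 0.981, 0.195, 0.001]
wrist_force: [0.6, -0.8, 0.1]
finger_gap: 0.0166
grip_force: 118.0
```

```bash
python3 - <<'E'
from h import *
p,r=tcpR(); print(env.get_state()['clock'],p.round(4),env.get_state()['wrist_force'].round(1))
c=cam('side');w=pts(c)
def hole(c,h): 
    return 0
q=w.reshape(-1,3); dd=np.hypot(q[:,0]-p[0],q[:,1]-p[1]); q=q[(dd<.02)&(q[:,2]<p[2]-.02)&(q[:,2]>.105)]
for z0 in np.arange(.10,.18,.01):
    k=q[(q[:,2]>=z0)&(q[:,2]<z0+.01)]
    if len(k)>3: print(z0.round(3),len(k),k.mean(0).round(4))
g=c['color']; cv2.imwrite('pics/h2.png',np.hstack([cv2.resize(g[370:430,380:455],(400,320),interpolation=2),cv2.resize(cam('wrist')['color'][180:260,270:370],(400,320),interpolation=2)]))
E
```

```text
15.5333 [ 0.54   -0.3107  0.2034] [ 0.6 -0.8  0.1]
0.12 56 [ 0.5387 -0.312   0.1262]
0.13 26 [ 0.5397 -0.3119  0.133 ]
0.14 20 [ 0.5394 -0.3116  0.1448]
0.15 19 [ 0.5393 -0.3116  0.1549]
0.16 19 [ 0.5387 -0.3116  0.1653]
0.17 13 [ 0.5394 -0.313   0.1736]
```

View pics/h2.png

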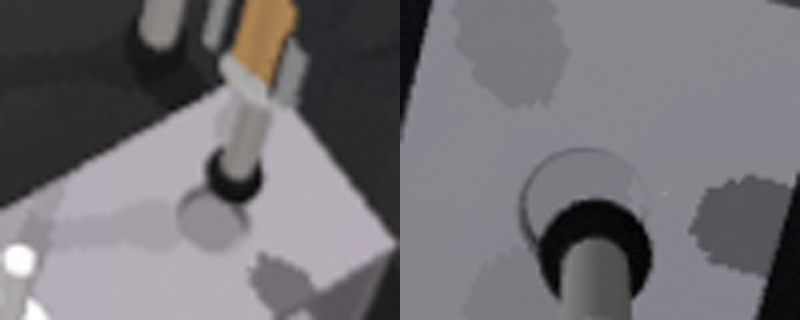

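The left half is the side view, with the ball at (235,178) and the hole at (213,226). The right half is the wrist view, with the ball at (596,253) and the hole at (584,212). I turn both pairs into offsets.

```bash
python3 - <<'E'
from h import *
c=load('side'); a=ray(c,424.1,403.4,.120);b=ray(c,420,412.4,.09);print('side ball',a*1e3,'hole',b*1e3,'move',(b-a)*1e3)
c=load('wrist');K=c['camera_matrix'];V=np.linalg.inv(c['view'])
def wr(u,v,h):
    a,b=(u-K[0,2])/K[0,0],(v-K[1,2])/K[0,0];r=np.hypot(a,b);q=V[:3,:3]@np.array([a/r*np.sin(r),b/r*np.sin(r),np.cos(r)]);o=V[:3,3];return (o+q*(h-o[2])/q[2])
a2=wr(319,243.3,.120);b2=wr(316,233,.09);print('wrist ball',a2*1e3,'hole',b2*1e3,'move',(b2-a2)*1e3)
p,r=tcpR();print(p)
for m in(b-a,b2-a2): print('tool',r.inv().apply([m[0],m[1],0])*1e3)
E
```

```text
side ball [ 543.1494844  -310.59763668  120.        ] hole [ 539.41421076 -311.40655645   90.        ] move [ -3.73527364  -0.80891978 -30.        ]
wrist ball [ 543.4787139  -310.15036271  120.        ] hole [ 541.87644986 -308.48697024   90.        ] move [ -1.60226404   1.66339247 -30.        ]
[ 0.5402884  -0.31108242  0.20386529]
tool [-3.76013274 -0.68406651 -0.00866767]
tool [-0.84260799 -2.15037879 -0.00271765]
```

Request:
apply_moves:
  rows:
    - {"xyz": [-1.8, -2, 3], "turn": [0, 0, 0], "grip": 0.1}
    - {"xyz": [-1.8, -2, 10], "turn": [0, 0, 0], "grip": 0.1}
    - {"xyz": [-1.8, -2, 17], "turn": [0, 0, 0], "grip": 0.1}
    - {"xyz": [-1.8, -2, 21], "turn": [0, 0, 0], "grip": 0.1}
    - {"xyz": [-1.8, -2, 23], "turn": [0, 0, 0], "grip": 0.1}
    - {"xyz": [-1.8, -2, 25], "turn": [0, 0, 0], "grip": 0.1}
    - {"xyz": [-1.8, -2, 25], "turn": [0, 0, 0], "grip": 0.1}

```text
clock: 16.22
tcp_pos: [0.5365, -0.309, 0.1758]
orientation: [-0.002, 0.981, 0.195, -0.001]
wrist_force: [0.6, -0.7, -1.0]
finger_gap: 0.0164
grip_force: 118.0
```

Request:
apply_moves:
  rows:
    - {"xyz": [0, 0, 2], "turn": [0, 0, 0], "grip": 0.1}
    - {"xyz": [0, 0, 4], "turn": [0, 0, 0], "grip": 0.1}
    - {"xyz": [0, 0, 6], "turn": [0, 0, 0], "grip": 0.1}
    - {"xyz": [0, 0, 6], "turn": [0, 0, 0], "grip": 0.1}

```text
clock: 16.55
tcp_pos: [0.5366, -0.3091, 0.1701]
orientation: [-0.002, 0.981, 0.195, -0.0]
wrist_force: [0.4, -0.4, -1.0]
finger_gap: 0.0162
grip_force: 118.0
```

Request:
apply_moves:
  rows:
    - {"xyz": [0, 0, 5], "turn": [0, 0, 0], "grip": 0.1}
    - {"xyz": [0, 0, 15], "turn": [0, 0, 0], "grip": 0.1}
    - {"xyz": [0, 0, 28], "turn": [0, 0, 0], "grip": 0.1}
    - {"xyz": [0, 0, 42], "turn": [0, 0, 0], "grip": 0.1}
    - {"xyz": [0, 0, 54], "turn": [0, 0, 0], "grip": 0.1}
    - {"xyz": [0, 0, 60], "turn": [0, 0, 0], "grip": 0.1}
    - {"xyz": [0, 0, 63], "turn": [0, 0, 0], "grip": 0.1}
    - {"xyz": [0, 0, 63], "turn": [0, 0, 0], "grip": 0.1}
    - {"xyz": [0, 0, 63], "turn": [0, 0, 0], "grip": 0.1}

```text
clock: 17.3
tcp_pos: [0.5369, -0.3091, 0.1078]
orientation: [-0.001, 0.981, 0.195, -0.0]
wrist_force: [-1.1, 0.3, -0.1]
finger_gap: 0.0164
grip_force: 118.0
```

Request:
apply_moves:
  rows:
    - {"xyz": [0, 0, 1.5], "turn": [0, 0, 0], "grip": 0.1}
    - {"xyz": [0, 0, 3], "turn": [0, 0, 0], "grip": 0.1}
    - {"xyz": [0, 0, 3], "turn": [0, 0, 0], "grip": 0.1}

```text
clock: 17.55
tcp_pos: [0.5369, -0.3091, 0.1048]
orientation: [-0.001, 0.981, 0.195, 0.0]
wrist_force: [0.1, -0.0, -0.8]
finger_gap: 0.0165
grip_force: 118.0
```

```bash
python3 - <<'E'
from h import *
p,r=tcpR(); print(p.round(4),env.get_state()['wrist_force'].round(1))
w=pts(cam('side')); q=w.reshape(-1,3); dd=np.hypot(q[:,0]-p[0],q[:,1]-p[1]); q=q[(dd<.022)&(q[:,2]<.12)&(q[:,2]>.075)]
im=load('side')['color']; k=(np.hypot(w[...,0]-p[0],w[...,1]-p[1])<.022)&(w[...,2]>.088)&(w[...,2]<.105)&(im.min(-1)>185)
print('collar',k.sum(),w[k].mean(0).round(4),np.percentile(w[k][:,2],[10,50,90]).round(4))
E
```

```text
[ 0.5369 -0.3091  0.1048] [ 0.1 -0.  -0.8]<stdin>:5: RuntimeWarning: Mean of empty slice.
  ret = um.true_divide(
Traceback (most recent call last):
IndexError: index -1 is out of bounds for axis 0 with size 0
```

Request:
apply_moves:
  rows:
    - {"xyz": [0, 0, 0.7], "turn": [0, 0, 0], "grip": 0.1}
    - {"xyz": [0, 0, 1.5], "turn": [0, 0, 0], "grip": 0.1}
    - {"xyz": [0, 0, 1.5], "turn": [0, 0, 0], "grip": 0.1}

```text
clock: 17.85
tcp_pos: [0.5366, -0.309, 0.1029]
orientation: [-0.002, 0.981, 0.195, -0.0]
wrist_force: [-0.2, 0.2, -1.6]
finger_gap: 0.0165
grip_force: 118.0
```

Request:
apply_moves:
  rows:
    - {"xyz": [0, 0, 0.7], "turn": [0, 0, 0], "grip": 0.1}
    - {"xyz": [0, 0, 1.2], "turn": [0, 0, 0], "grip": 0.1}
    - {"xyz": [0, 0, 1.2], "turn": [0, 0, 0], "grip": 0.1}

```text
clock: 18.1
tcp_pos: [0.5366, -0.3089, 0.1017]
orientation: [-0.002, 0.981, 0.195, -0.0]
wrist_force: [0.5, -0.9, -1.8]
finger_gap: 0.0166
grip_force: 118.0
```

Request:
apply_moves:
  rows:
    - {"xyz": [0, 0, 0.7], "turn": [0, 0, 0], "grip": 0.1}
    - {"xyz": [0, 0, 1.2], "turn": [0, 0, 0], "grip": 0.1}
    - {"xyz": [0, 0, 1.2], "turn": [0, 0, 0], "grip": 0.1}

```text
clock: 18.35
tcp_pos: [0.5366, -0.3089, 0.1004]
orientation: [-0.002, 0.981, 0.195, -0.0]
wrist_force: [0.0, 0.6, -1.0]
finger_gap: 0.0165
grip_force: 118.0
```

Request:
apply_moves:
  rows:
    - {"xyz": [0, 0, 0.5], "turn": [0, 0, 0], "grip": 0.1}
    - {"xyz": [0, 0, 1], "turn": [0, 0, 0], "grip": 0.1}
    - {"xyz": [0, 0, 1], "turn": [0, 0, 0], "grip": 0.1}

```text
clock: 18.6
tcp_pos: [0.5367, -0.309, 0.1003]
orientation: [-0.001, 0.981, 0.195, -0.0]
wrist_force: [-1.5, 1.2, 4.0]
finger_gap: 0.0163
grip_force: 118.4
```

Seated: there is contact at the original height. I release, then rise.

Request:
apply_moves:
  rows:
    - {"xyz": [0, 0, -0.7], "turn": [0, 0, 0], "grip": 0.18}
    - {"xyz": [0, 0, -0.7], "turn": [0, 0, 0], "grip": 0.24}
    - {"xyz": [0, 0, -0.7], "turn": [0, 0, 0], "grip": 0.32}
    - {"xyz": [0, 0, -0.7], "turn": [0, 0, 0], "grip": 0.45}
    - {"xyz": [0, 0, -0.7], "turn": [0, 0, 0], "grip": 0.45}
    - {"xyz": [0, 0, -0.7], "turn": [0, 0, 0], "grip": 0.45}
  force: 20

```text
clock: 19.1
tcp_pos: [0.5367, -0.309, 0.1002]
orientation: [-0.002, 0.981, 0.195, -0.0]
wrist_force: [-0.5, 0.5, 0.4]
finger_gap: 0.0384
grip_force: 0.0
```

Request:
apply_moves:
  rows:
    - {"xyz": [0, 0, -10], "turn": [0, 0, 0], "grip": 0.45}
    - {"xyz": [0, 0, -30], "turn": [0, 0, 0], "grip": 0.45}
    - {"xyz": [0, 0, -60], "turn": [0, 0, 0], "grip": 0.45}
    - {"xyz": [0, 0, -100], "turn": [0, 0, 0], "grip": 0.45}
    - {"xyz": [0, 0, -140], "turn": [0, 0, 0], "grip": 0.45}
    - {"xyz": [0, 0, -160], "turn": [0, 0, 0], "grip": 0.45}
    - {"xyz": [0, 0, -160], "turn": [0, 0, 0], "grip": 0.45}

```text
clock: 19.68
tcp_pos: [0.5389, -0.3109, 0.2677]
orientation: [0.003, 0.981, 0.195, 0.003]
wrist_force: [0.9, -0.4, 0.3]
finger_gap: 0.0383
grip_force: 0.0
```

```bash
python3 plane.py; python3 - <<'E'
from h import *
print(tcpR()[0],env.get_state()['clock'])
for n in('side','top'):
    c=cam(n);w=pts(c);m=cv2.inRange(cv2.cvtColor(c['color'],cv2.COLOR_BGR2HSV),(8,90,90),(28,255,255))
    k,l,st,ce=cv2.connectedComponentsWithStats(m)
    for i in range(1,k):
        if st[i,4]>25:
            X=w[l==i];X=X[np.isfinite(X[:,0])]
            if len(X) and abs(X[:,0].mean()-.55)<.08: zt=np.percentile(X[:,2],97);print(n,ce[i].round(),st[i,4],zt.round(4),X[X[:,2]>zt-.006].mean(0).round(4),X.mean(0).round(4))
c=load('side')['color'];t=load('top')['color']
cv2.imwrite('pics/end.png',np.hstack([cv2.resize(c[180:480,240:560],(427,400)),cv2.resize(t[100:320,240:500],(370,400))]))
E
```

```text
plate minus base: at centre mm 0.01 rise over 90mm along scope x,y: [0.02 0.08]
[-0.7  0.1 -0.1]
[ 0.53817501 -0.31044603  0.26450131] 19.7333
side [413. 343.] 176 0.288 [ 0.516  -0.2835  0.3006] [ 0.566  -0.2199  0.1552]
side [422. 401.] 301 0.1583 [ 0.5376 -0.3093  0.1564] [ 0.5354 -0.3119  0.1382]
top [433. 208.] 144 0.1973 [ 0.5778 -0.2119  0.1946] [ 0.5788 -0.2116  0.1685]
```

View pics/end.png

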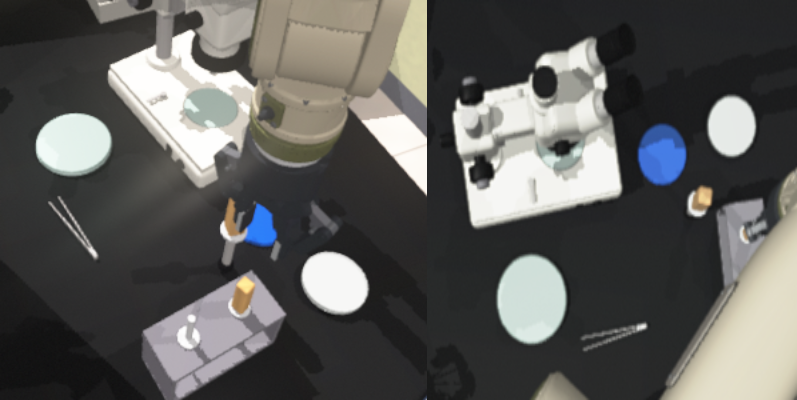

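The last picture shows the plate flush. The pusher stands upright in its own hole at left (242,298) with its top at 0.158 m, as at the start. The big look-alike, dish, forceps and probe are where they were.

```bash
python3 -c "
from h import *
print(ticket.hand_in())"
```

```text
the job is handed in; nothing more can be done
None
```

I handed in the job at about 20 s: the plate is snapped in flush (measured level with the base to within about 0.1 mm) and the pusher is back in its own hole, tip down. It took three presses, the last about 14 mm past the middle to seat the far side. The wrist force peaked at about 14 N in my readings, and I saw nothing else on the bench moved.

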